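# Zero the bench scale and slide a parcel onto its raised pan

### The arm

A 7-joint arm with a two-finger parallel gripper is mounted at the origin on the work surface. World frame = base frame: x ahead of the robot, y to its left, z up, the work surface at z = 0. Lengths are in m, angles in rad, forces in N, time in s.
With the tool pointing down it reaches from about 0.425 to 0.925 m from the base axis. Payload 6.8 kg.
Tool frame: the origin (TCP) lies midway between the tips of the shut fingers; the grasp point (between the pads) lies 19 mm behind it (r.grip_depth is the distance from the TCP to the grasp point, in m); z points along the fingers, y is the line along which they close (so a half turn about z gives the same grasp; the last joint's range is limited). The gripper opens to 85 mm and grips with 20 to 120 N. Pads are 22 mm wide; open, the fingers measure 114 mm over their backs; the gripper's body (76 mm by 85 mm) begins 54 mm behind the grasp point. The pads swing forward as they close: fully open they stand 13 mm farther back than shut.
Start: joints at [1.115, 0.477, 0.022, 1.555, -0.011, 1.109, -0.083], TCP at [0.23, -0.635, 0.231] pointing down, gripper open.
Joint ranges: [-2.96, 2.96], [-0.34, 2.1], [-1.41, 1.46], [0.24, 2.44], [-1.37, 4.51], [0.17, 1.92], [-2.96, 2.96]. Speed limits (rad/s): [2.39, 2.39, 3.14, 3.14, 3.14, 3.14, 3.14].

### API

Orientations are given as a rotation vector (axis times angle).
In Python, from bench import telemetry, grab_frame, calibration, order, silhouettes, r gives the robot as it stands.
- The arm moves only by the tool apply_moves, never from a script. Its argument "moves" is a list of rows, each a list of 7 numbers: the turn, a rotation vector about the tool's x, y, z scaled (see below), then the shift along the tool's x, y, z scaled (see below), then the opening, from -1 (shut) to 1 (fully open). A call has exactly 8 rows; each row shifts and turns the commanded pose from where the row before left it, along the tool's axes as they then stand; what a row does not reach is not made up. The controller multiplies each number of a shift by 1000 mm and each number of a turn by 6 degrees. A row lasts 1/12 s, in which the tool goes at most 41.7 mm and 7.16 degrees, less where a joint would pass 70% of its speed; a pose out of reach is approached as far as the arm can. A call with a number of a shift or a turn outside -1 to 1 is refused whole. A call with a gripper value outside its range is refused whole. The fingers move at their own pace and stop on an object; "grip_force" is the grip in N (left out, the last holds). Time passes only in rows, so rows that do not move let the fingers close, or fill a call up. It gives the time, the measured TCP pose, the force, the opening and the grip force at its end, in the units of the state.
- telemetry.get_obs(): the state, without advancing time (a new reading comes with each control period).
- grab_frame(name): name is "scene" or "top" or "wrist"; returns the picture (384x512x3 uint8, blue, green, red); there is no depth.
- calibration(name): a dict with "fx", "fy", "cx", "cy" (pixels), "k1" (the pictures are not rectified: a ray, as slopes to the right and down, at radius r is drawn at 1 + k1 r^2 times it, then the intrinsics apply), "world_from_camera" (4x4, takes a point from camera to world coordinates); the wrist camera has in their place "mount" (4x4, takes a point from camera to tool coordinates, whose origin is the TCP and whose axes are the flange's). Camera axes: x right, y down, z forward; pixel columns grow to the right and rows downward; lengths in m; the calibration is good to about 2 mm. A picture is of the moment at which its call begins: read the wrist's pose just before it. calibration takes no time and is no camera call.
- order.hand_in(): hands the job in; it is judged then, once.
Trained networks look in the newest picture that a camera, given by its name, has taken for a name from the list of things; names that differ only in an ending like _2 or _b are one class to them, and where a whole thing is asked for, a point or a joint stands for the part that bears it (a point fixed in the world has none). Each returns a list of dicts, best first, with "p" (0 to 1); they miss things now and then, are a little off and sometimes report something else, mostly with a low value. They report only what shows in the picture. A call takes as long as a camera call. They do not tell look-alikes from the thing itself.
- silhouettes(thing, camera): "mask" (384x512 bool, what is visible of it) and "extent" ([centre column, centre row, width, height] in pixels, round what is visible of it).
The state is a dict: "clock": time; "joints": joint angles; "qvel": joint speeds; "tau": joint torques, N m; "tcp_pos": TCP position; "orientation": TCP orientation; "contact_force": force on the tool from outside, world axes, zero at the start; "moment": the same for the moment, N m; "grip_width": finger opening in m; "gripper_force": force on a finger pad.
Only numpy, scipy, OpenCV 4.12 (cv2) and the standard library are available. Lean on these libraries where they do the work, as an engineer would, in place of code of your own. Each camera call takes 0.05 s, during which the arm holds its last target. There are 200 camera calls.

### The job

Get the brown parcel carton weighed: while the scale's pan is still empty press the red zero button fully down, then slide the carton off the plywood step onto the narrow raised pan so that it rests level, square and centred on the pan and touches nothing else. Do not press the button again while the carton is on the pan, do not tip the carton over, and leave the two spray bottles and the green bin where they stand.

Things in the scene. Friction and masses are not known exactly. Their poses are not given: they have to be found in the camera images.
- carton: closed brown cardboard parcel with a pale tape strip and a blank white label, 110 (x) x 150 (y, long) x 80 mm high, 0.35 to 0.7 kg, too wide to grasp from above; starts on the step. Origin: centre of its underside, z up
- step: fixed packing step, plywood top 240 x 240 mm, 16 mm thick, on a yellow steel frame; top surface 88 mm above its origin, which is the centre of its underside on the table. It stands on the +y or the -y side of the scale (in the scale's axes), parallel to it, centres 210 mm apart: its edge is 40 mm from the pan's edge
- scale: fixed dark grey bench scale: housing 220 (x) x 165 (y) mm and 54 mm high, from x = -130 to +90 mm of its origin; a steel pan on a neck rises above it, display and zero button on the front (-x) end of the housing. Origin: on the table under the pan's centre, axes parallel to the pan's
- pan: fixed bare steel pan of the scale, 120 (x) x 100 (y) mm, 8 mm thick, without rim. Origin: centre of its TOP surface, 85 mm above the table, so 3 mm lower than the step's top; its y axis (or -y) points from the step across the pan
- zero (a joint): red zero button's travel in m: 0 up, 0.006 fully down, springs back, about 4 N
- zero_top (a point): centre of the top of the red round zero button (32 mm diameter), which is pressed straight down
- orange_can: orange spray bottle with white cap, 64 mm diameter, 170 mm high, standing on the table; origin at the centre of its underside. Leave alone
- white_can: white spray bottle with grey cap, 64 mm diameter, 150 mm high, standing on the table; origin at the centre of its underside. Leave alone
- green_bin: open green parts bin 160 x 110 x 75 mm with plastic fittings, on the table; origin at the centre of its underside. Leave alone
Things that resemble listed ones, but are neither listed nor needed, are in the scene too. There is more than one size of the carton; the job needs the largest.

How it is judged:
On the way:
1. the zero button is pressed fully down (at least 4.5 of 6 mm) while nothing touches the pan (value of joint zero above 0.0045 m and contact force between pan and anything else below 0.2 N), for 0.1 s.
At the end, for the whole second after the job is handed in: The carton rests still and level on the pan alone, clear of the step, its centre within 20 mm of the pan's centre both ways and its long side within 0.2 rad of the pan's y axis; the button is up; spray bottles and bin are within 20 mm of where they stood (x of carton in the frame of pan between -0.02 and 0.02 m and y of carton in the frame of pan between -0.02 and 0.02 m and z of carton in the frame of pan between -0.004 and 0.004 m and angle between the y axis of carton and the y axis of pan, either way round below 0.2 rad and angle between carton's own z axis and vertical below 0.04 rad and contact force between carton and pan above 1.5 N and contact force between carton and step below 0.1 N and linear speed of carton below 0.01 m/s and value of joint zero below 0.002 m and distance of each of orange_can, white_can, green_bin from where it was at the start of the episode below 0.02 m); the robot touches nothing.
It fails at once if the button is pressed while the carton is on the pan (value of joint zero above 0.003 m and contact force between carton and pan above 0.3 N).
It fails at once if the carton is tipped over or falls (tilt over 0.4 rad) (angle between carton's own z axis and vertical above 0.4 rad).
It fails at once if a spray bottle or the bin is moved by more than 20 mm or tipped (distance of any of orange_can, white_can, green_bin from where it was at the start of the episode above 0.02 m or angle between any of orange_can, white_can, green_bin's own z axis and vertical above 0.3 rad).
It also fails if it takes over 72 s, if anything falls off the work surface, if the arm or the gripper's body presses on something with over 40 N, if the wrist force passes 120 N, or if a joint passes its speed limit or range.

## Working session

There is one attempt and no reset: what is moved stays moved. The work goes in short steps, Python scripts to look and compute and a tool call to move; the robot and the scene stay as the last step left them, time stands still between calls to the robot, and variables do not carry over. Pictures are saved under pics/ and viewed, at most 10 in all, crops included, and the job is handed in when it is done.

Besides the shell and the picture viewer there is one more tool, called after "Emit:" by a JSON object that holds its "method" and its "body", one argument or row to a line. apply_moves: Moves the arm, as the interface text tells. Its arguments: {"type":"object","properties":{"moves":{"type":"array"},"grip_force":{"type":"number"}},"required":["moves"]}

```bash
mkdir -p pics; python3 - <<'E'
from bench import telemetry, grab_frame, calibration, silhouettes
import cv2, numpy as np
o=telemetry.get_obs(); print({k:np.round(v,3) for k,v in o.items()})
a=grab_frame("scene"); b=grab_frame("top")
cv2.imwrite("pics/s.png",a); cv2.imwrite("pics/t.png",b)
for c in("scene","top"):
    print(c,calibration(c))
    for n in ["carton","step","scale","pan","zero_top","zero","orange_can","white_can","green_bin"]:
        print(n,[(round(d["p"],2),np.round(d["extent"]).tolist(),int(d["mask"].sum())) for d in silhouettes(n,c)])
E
```

```text
{'clock': np.float64(0.0), 'joints': array([ 1.115,  0.478,  0.022,  1.556, -0.011,  1.109, -0.083]), 'qvel': array([ 0.001,  0.001,  0.002,  0.   , -0.   , -0.001,  0.001]), 'tau': array([ 0.0000e+00, -5.9644e+01,  1.6080e+00, -2.8120e+01,  1.2000e-02,
        9.0000e-03,  0.0000e+00]), 'tcp_pos': array([ 0.23 , -0.634,  0.23 ]), 'orientation': array([-3.092e+00, -5.430e-01,  1.000e-03]), 'contact_force': array([-0.308, -0.174,  0.156]), 'moment': array([-0.003, -0.001, -0.042]), 'gripper_force': np.float64(0.0), 'grip_width': np.float64(0.085)}
scene {'fx': 378.01442066323114, 'fy': 378.01442066323114, 'cx': 254.9757664264073, 'cy': 186.6345476495979, 'k1': -0.11357979869498791, 'world_from_camera': array([[-0.7935815 ,  0.37018565, -0.48289853,  1.05584814],
       [ 0.60839488,  0.49471481, -0.62057467,  0.65987986],
       [ 0.00916922, -0.78626957, -0.61781558,  0.74717318],
       [ 0.        ,  0.        ,  0.        ,  1.        ]])}
carton [(0.83, [288.0, 173.0, 40.0, 33.0], 896), (0.58, [231.0, 162.0, 61.0, 58.0], 2449), (0.52, [238.0, 132.0, 14.0, 8.0], 92)]
step [(0.77, 
[... 581 characters left out ...]
7021, -0.00614346,  0.00467209, -0.00423019],
       [-0.00361253, -0.16238806, -0.98672036,  1.10254523],
       [ 0.        ,  0.        ,  0.        ,  1.        ]])}
carton [(0.87, [272.0, 251.0, 41.0, 36.0], 968), (0.72, [352.0, 236.0, 43.0, 37.0], 1034), (0.62, [291.0, 181.0, 58.0, 51.0], 2532)]
step [(0.84, [291.0, 172.0, 81.0, 83.0], 4137)]
scale [(0.81, [218.0, 180.0, 55.0, 71.0], 3792)]
pan [(0.97, [220.0, 172.0, 35.0, 41.0], 1365)]
zero_top []
zero [(0.63, [203.0, 210.0, 9.0, 8.0], 82)]
orange_can [(0.61, [94.0, 198.0, 44.0, 29.0], 740), (0.26, [219.0, 173.0, 37.0, 39.0], 1362)]
white_can [(0.59, [97.0, 163.0, 31.0, 22.0], 620)]
green_bin [(0.87, [394.0, 167.0, 59.0, 66.0], 2335)]
```

View pics/s.png

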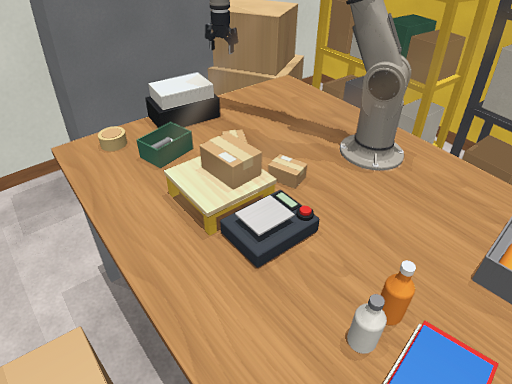

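View pics/t.png

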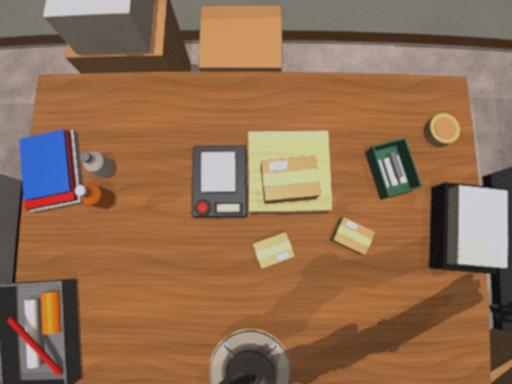

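Candidates for the carton in the top view are (291,181) on the step, and (272,251) and (352,236) on the table. The one at (291,181) is clearly the largest and is on the step, which fits. The scale is at (218,180), with its red button at (203,208) at the front end. I'll measure these and confirm in a crop.

```bash
cat > h.py <<'E'
import numpy as np, cv2
from bench import telemetry, grab_frame, calibration, silhouettes
def back(px,z,c):
    K=calibration(c); px=np.atleast_2d(px).astype(float)
    cam=np.array([[K["fx"],0,K["cx"]],[0,K["fy"],K["cy"]],[0,0,1]])
    u=cv2.undistortPoints(px[:,None],cam,np.array([K["k1"],0,0,0.]))[:,0]
    T=K["world_from_camera"]; d=np.c_[u,np.ones(len(u))]@T[:3,:3].T
    return T[:3,3]+d*((z-T[2,3])/d[:,2])[:,None]
def rect(mask,z,c):
    cs,_=cv2.findContours(mask.astype(np.uint8),cv2.RETR_EXTERNAL,cv2.CHAIN_APPROX_NONE)
    p=back(max(cs,key=len)[:,0],z,c)[:,:2]
    (cx,cy),(w,h),a=cv2.minAreaRect((p*1000).astype(np.float32))
    return np.round([cx,cy,w,h,a],1)
def red(img):
    h=cv2.cvtColor(img,cv2.COLOR_BGR2HSV); return (((h[...,0]<6)|(h[...,0]>174))&(h[...,1]>170)&(h[...,2]>80))
E
python3 - <<'E'
from h import *
b=grab_frame("top"); s=grab_frame("scene")
cv2.imwrite("pics/c1.png",np.hstack([cv2.resize(b[120:280,180:380],(400,320),interpolation=2),cv2.resize(s[120:270,150:330],(384,320),interpolation=2)]))
for n,z in [("pan",.085),("step",.088),("carton",.168),("orange_can",.08),("white_can",.08),("green_bin",.075)]:
    for c in("top","scene"):
        for d in silhouettes(n,c): print(n,c,round(d["p"],2),rect(d["mask"],z,c))
for c,im,sl in (("top",b,np.s_[195:222,190:216]),("scene",s,np.s_[195:225,290:325])):
    m=np.zeros(b.shape[:2],bool); m[sl]=red(im)[sl]; y,x=np.nonzero(m); print(c,x.mean(),y.mean(),m.sum())
    for z in(.054,.06,.066,.072): print(z,back([x.mean(),y.mean()],z,c)[0].round(4), rect(m,z,c))
E
```

```text
pan top 0.74 [583.   99.7 122.3 101.1   1.8]
pan scene 0.86 [589.3  99.4 122.8 101.    1.4]
step top 0.63 [ 587.  -111.6  243.   241.     1.1]
step top 0.48 [477.2 140.8  20.7  20.3  46. ]
step scene 0.85 [610.7 -76.8 278.8 316.8   1.5]
carton top 0.65 [356.6 -59.9  71.3  94.5  21.2]
carton top 0.57 [ 545.2 -104.9  123.4  155.1    5.4]
carton top 0.57 [ 394.1 -268.7  102.2   75.2   63.5]
carton scene 0.79 [579.3 -67.8 169.5 225.7   5.2]
carton scene 0.73 [494.2  71.3 118.1 109.9  21.3]
carton scene 0.53 [ 491.5 -153.4   55.7   38.6   65.9]
carton scene 0.29 [565.5 216.9  32.4  25.6  47.3]
orange_can top 0.73 [511.2 467.3 125.4  67.3  72.6]
orange_can scene 0.82 [506.5 462.7 194.3  65.4  18.9]
white_can top 0.71 [609.1 470.1 117.   64.   57.8]
white_can scene 0.84 [618.2 472.2 148.6  64.3  20.2]
green_bin top 0.87 [ 601.6 -426.7  165.2  143.1   15.8]
green_bin scene 0.58 [ 627.2 -390.4  229.6  203.1   15.7]
top 201.94117647058823 206.81176470588235 85
0.054 [0.4815 0.1459 0.054 ] [482.5 145.7  27.   30.    0.5]
0.06 [0.4808 0.145  0.06  ] [481.8 144.9  26.8  29.8   0.5]
0.066 [0.4802 0.1442 0.066 ] [481.1 144.   26.7  29.7   0.5]
0.072 [0.4795 0.1433 0.072 ] [480.4 143.2  26.5  29.5   0.5]
scene 305.06 210.34 100
0.054 [0.4678 0.1305 0.054 ] [467.7 131.1  37.3  33.4  53. ]
0.06 [0.4729 0.1351 0.06  ] [472.8 135.7  36.9  33.2  53. ]
0.066 [0.478  0.1396 0.066 ] [477.8 140.2  36.6  32.9  53. ]
0.072 [0.4831 0.1442 0.072 ] [482.9 144.8  36.3  32.6  53. ]
```

View pics/c1.png

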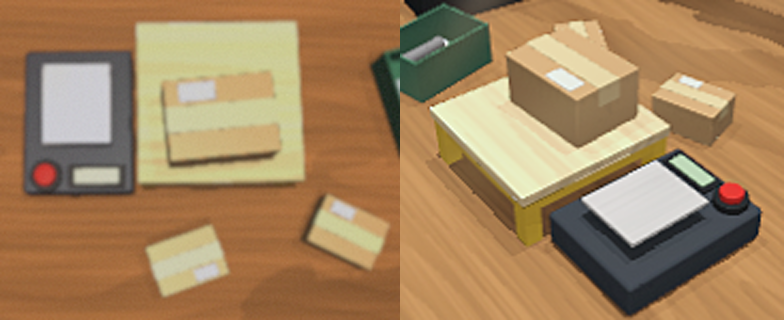

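The crop shows the carton on the step is clearly larger than the two on the table, so it is the target. The pan is at about (0.586, 0.0995) with a yaw of 1.5°. The button is at about (0.480, 0.143, 0.071), and the carton at about (0.552, -0.106) with a yaw of 5.4°. I'll start with the button.

Emit:
{"method": "apply_moves", "body": {
  "moves": [
    [0,0,0.767,0,0,0,-1],
    [0,0,0.767,0,0,0,-1],
    [0,0,0.767,0,0,0,-1],
    [0,0,0.767,0,0,0,-1],
    [0,0,0,0.04,0,0,-1],
    [0,0,0,0.04,0,0,-1],
    [0,0,0,0.04,0,0,-1],
    [0,0,0,0.04,0,0,-1]
  ]
}}

```text
clock: 2.37
tcp_pos: [0.3917, -0.6302, 0.2315]
orientation: [3.141, 0.041, 0.0]
contact_force: [0.1, -1.0, 0.6]
grip_width: 0.0001
gripper_force: 0.0
```

Emit:
{"method": "apply_moves", "body": {
  "moves": [
    [0,0,0,0.0137,-0.038,0,-1],
    [0,0,0,0.0137,-0.038,0,-1],
    [0,0,0,0.0137,-0.038,0,-1],
    [0,0,0,0.0137,-0.038,0,-1],
    [0,0,0,0.0137,-0.038,0,-1],
    [0,0,0,0.0137,-0.038,0,-1],
    [0,0,0,0.0137,-0.038,0,-1],
    [0,0,0,0.0137,-0.038,0,-1]
  ]
}}

```text
clock: 3.03
tcp_pos: [0.4919, -0.3217, 0.2316]
orientation: [3.141, 0.042, 0.001]
contact_force: [0.7, 0.6, 0.3]
grip_width: -0.0002
gripper_force: 0.0
```

```bash
cat >> h.py <<'E'
def st():
    from scipy.spatial.transform import Rotation as R
    o=telemetry.get_obs(); M=R.from_rotvec(o["orientation"]).as_matrix()
    print("t",round(float(o["clock"]),2),"tcp",np.round(o["tcp_pos"],4),"yaw",np.degrees(np.arctan2(M[1,0],M[0,0])).round(2),"z",M[:,2].round(4),"F",np.round(o["contact_force"],1),"w",o["grip_width"].round(4),"q",np.round(o["joints"],2))
    return np.array(o["tcp_pos"]),M
def to(*targets):
    p,M=st()
    for t in targets: print(t,"tool shift",np.round(M.T@(np.array(t)-p),4)); p=np.array(t)
E
python3 -c "
from h import *
to((.480,.143,.231),(.480,.143,.08))"
```

```text
Traceback (most recent call last):
  File "h.py", line 22, in to
    p,M=st()
        ~~^^
  File "h.py", line 19, in st
    print("t",round(float(o["clock"]),2),"tcp",np.round(o["tcp_pos"],4),"yaw",np.degrees(np.arctan2(M[1,0],M[0,0])).round(2),"z",M[:,2].round(4),"F",np.round(o["contact_force"],1),"w",o["grip_width"].round(4),"q",np.round(o["joints"],2))
                                                                                                                                                                                        ^^^^^^^^^^^^^^^^^^^^^
AttributeError: 'float' object has no attribute 'round'
```

Emit:
{"method": "apply_moves", "body": {
  "moves": [
    [0,0,0,0,-0.038,0,-1],
    [0,0,0,0,-0.038,0,-1],
    [0,0,0,0,-0.038,0,-1],
    [0,0,0,0,-0.038,0,-1],
    [0,0,0,0,-0.038,0,-1],
    [0,0,0,0,-0.038,0,-1],
    [0,0,0,0,-0.038,0,-1],
    [0,0,0,0,-0.038,0,-1]
  ]
}}

```text
clock: 3.7
tcp_pos: [0.4832, -0.018, 0.2317]
orientation: [3.141, 0.041, 0.001]
contact_force: [0.8, -0.0, -0.4]
grip_width: 0.0001
gripper_force: 0.0
```

Emit:
{"method": "apply_moves", "body": {
  "moves": [
    [0,0,0,0,-0.038,0,-1],
    [0,0,0,0,-0.038,0,-1],
    [0,0,0,0,-0.038,0,-1],
    [0,0,0,0,-0.038,0,-1],
    [0,0,0,0,-0.009,0.03,-1],
    [0,0,0,0,0,0.03,-1],
    [0,0,0,0,0,0.03,-1],
    [0,0,0,0,0,0.03,-1]
  ]
}}

```text
clock: 4.37
tcp_pos: [0.4794, 0.1418, 0.1105]
orientation: [-3.141, -0.043, -0.002]
contact_force: [0.9, 0.5, 0.2]
grip_width: -0.0002
gripper_force: 0.0
```

```bash
sed -i 's/o\["grip_width"\].round(4)/round(float(o["grip_width"]),4)/' h.py
python3 -c "
from h import *
to((.480,.143,.08))"
```

```text
t 4.37 tcp [0.4794 0.1418 0.1105] yaw 1.57 z [ 1.3e-03  5.0e-04 -1.0e+00] F [0.9 0.5 0.2] w -0.0002 q [-0.17  0.37 -0.3   2.06  0.16  0.73 -2.1 ]
(0.48, 0.143, 0.08) tool shift [ 0.0006 -0.0012  0.0305]
```

Emit:
{"method": "apply_moves", "body": {
  "moves": [
    [0,0,0,0,0,0.01,-1],
    [0,0,0,0,0,0.01,-1],
    [0,0,0,0,0,0.01,-1],
    [0,0,0,0,0,0.003,-1],
    [0,0,0,0,0,0.003,-1],
    [0,0,0,0,0,0.003,-1],
    [0,0,0,0,0,0.003,-1],
    [0,0,0,0,0,0,-1]
  ]
}}

```text
clock: 5.03
tcp_pos: [0.4799, 0.1414, 0.0701]
orientation: [-3.141, -0.041, -0.002]
contact_force: [-1.0, -0.9, 4.5]
grip_width: 0.0003
gripper_force: 1.9
```

Emit:
{"method": "apply_moves", "body": {
  "moves": [
    [0,0,0,0,0,0.001,-1],
    [0,0,0,0,0,0.001,-1],
    [0,0,0,0,0,0.001,-1],
    [0,0,0,0,0,0.001,-1],
    [0,0,0,0,0,0,-1],
    [0,0,0,0,0,0,-1],
    [0,0,0,0,0,0,-1],
    [0,0,0,0,0,0,-1]
  ]
}}

```text
clock: 5.7
tcp_pos: [0.4801, 0.1415, 0.0693]
orientation: [3.141, 0.041, 0.004]
contact_force: [-11.8, -4.9, 42.2]
grip_width: 0.0
gripper_force: 21.2
```

Emit:
{"method": "apply_moves", "body": {
  "moves": [
    [0,0,0,0,0,-0.03,-1],
    [0,0,0,0,0,-0.04,-1],
    [0,0,0,0,0,-0.04,-1],
    [0,0,0,-0.004,0.035,0,0.2],
    [0,0,0,-0.004,0.035,0,0.2],
    [0,0,0,-0.002,0.035,0,0.2],
    [0,0,0,-0.002,0.035,0,0.2],
    [0,0,0,0,0.035,0,0.2]
  ]
}}

```text
clock: 6.37
tcp_pos: [0.4716, -0.0356, 0.176]
orientation: [3.141, 0.042, 0.003]
contact_force: [1.4, -0.3, -0.3]
grip_width: 0.0512
gripper_force: 0.0
```

```bash
python3 - <<'E'
from h import *
b=grab_frame("top")
for d in silhouettes("carton","top"): print(d["p"],rect(d["mask"],.168,"top"))
to((.462,-.107,.18),(.462,-.107,.105))
E
```

```text
0.94 [ 550.7 -159.2  115.2   48.8    8.4]
0.66 [ 393.7 -268.   101.    74.    63.4]
t 6.47 tcp [ 0.4717 -0.0403  0.1757] yaw 0.99 z [ 9.0e-04 -2.6e-03 -1.0e+00] F [-0.   0.2  0.1] w 0.0507 q [ 0.14  0.23 -0.22  2.07  0.07  0.85 -1.67]
(0.462, -0.107, 0.18) tool shift [-0.0108  0.0665 -0.0041]
(0.462, -0.107, 0.105) tool shift [-0.0001 -0.0002  0.075 ]
```

Emit:
{"method": "apply_moves", "body": {
  "moves": [
    [0,0,0,-0.005,0.033,0,0.2],
    [0,0,0,-0.006,0.034,0,0.2],
    [0,0,0,0,0,0.035,0.2],
    [0,0,0,0,0,0.035,0.2],
    [0,0,0,0,0,0,0.2],
    [0,0,0,0.007,0,0,0.2],
    [0,0,0,0.007,0,0,0.2],
    [0,0,0,0.005,0,0,0.2]
  ]
}}

```text
clock: 7.13
tcp_pos: [0.4841, -0.1001, 0.1073]
orientation: [3.141, 0.044, 0.005]
contact_force: [-0.7, 0.6, 0.9]
grip_width: 0.0513
gripper_force: 0.0
```

Emit:
{"method": "apply_moves", "body": {
  "moves": [
    [0,0,0,0.005,0,0,0.2],
    [0,0,0,0.005,0,0,0.2],
    [0,0,0,0.005,0,0,0.2],
    [0,0,0,0.005,0,0,0.2],
    [0,0,0,0.005,0,0,0.2],
    [0,0,0,0.005,0,0,0.2],
    [0,0,0,0.005,0,0,0.2],
    [0,0,0,0.003,0,0,0.2]
  ]
}}

```text
clock: 7.8
tcp_pos: [0.5201, -0.0999, 0.1055]
orientation: [3.141, 0.041, 0.0]
contact_force: [-5.9, -0.6, 4.7]
grip_width: 0.0514
gripper_force: 0.0
```

```bash
python3 - <<'E'
from h import *
b=grab_frame("top"); s=grab_frame("scene")
cv2.imwrite("pics/c2.png",np.hstack([cv2.resize(b[120:280,180:380],(400,320),interpolation=2),cv2.resize(s[120:270,150:330],(384,320),interpolation=2)]))
for d in silhouettes("carton","top"): print(d["p"],rect(d["mask"],.168,"top"))
to((.5255,-.107,.105))
E
```

```text
0.86 [588.9 -48.3  40.9 109.1  87.6]
0.86 [357.3 -59.   68.   93.8  20. ]
0.86 [ 391.8 -277.2   85.    69.2   63.4]
t 7.95 tcp [ 0.5207 -0.0998  0.1055] yaw 1.52 z [ 1.9e-03 -1.0e-04 -1.0e+00] F [-1.1  0.1  0.7] w 0.0515 q [ 0.21  0.41 -0.16  2.    0.1   0.74 -1.56]
(0.5255, -0.107, 0.105) tool shift [0.0046 0.0073 0.0005]
```

View pics/c2.png

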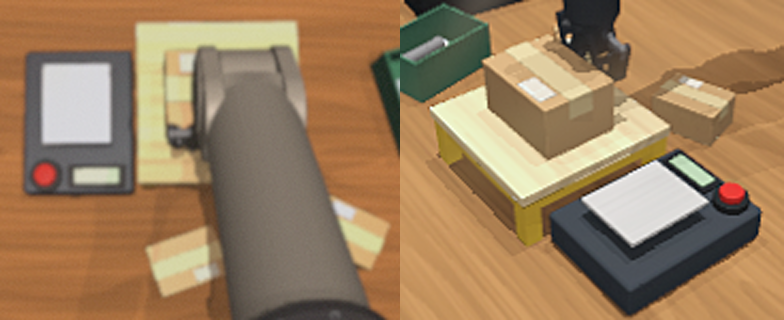

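Emit:
{"method": "apply_moves", "body": {
  "moves": [
    [0,0,0,-0.015,0,0,0.2],
    [0,0,0,-0.015,0,0,0.2],
    [0,0,0,0,0,-0.035,0.2],
    [0,0,0,0,0,-0.035,0.2],
    [0,0,0,0,0,-0.035,0.2],
    [0,0,0,0,0.04,0,0.2],
    [0,0,0,0,0.04,0,0.2],
    [0,0,0,0,0.04,0,0.2]
  ]
}}

```text
clock: 8.62
tcp_pos: [0.494, -0.2216, 0.2118]
orientation: [3.14, 0.046, 0.006]
contact_force: [0.4, -0.2, -0.3]
grip_width: 0.0512
gripper_force: 0.0
```

Emit:
{"method": "apply_moves", "body": {
  "moves": [
    [0,0,0,0.02,0.03,0,0.2],
    [0,0,-1,0,0,0,0.2],
    [0,0,-1,0,0,0,0.2],
    [0,0,-1,0,0,0,0.2],
    [0,0,-1,0,0,0,0.2],
    [0,0,-1,0,0,0,0.2],
    [0,0,-1,0,0,0,0.2],
    [0,0,-1,0,0,0,0.2]
  ]
}}

```text
clock: 9.28
tcp_pos: [0.5142, -0.25, 0.2104]
orientation: [2.914, 1.172, 0.002]
contact_force: [-0.2, 1.7, 0.3]
grip_width: 0.0511
gripper_force: 0.0
```

Emit:
{"method": "apply_moves", "body": {
  "moves": [
    [0,0,-1,0,0,0,0.2],
    [0,0,-1,0,0,0,0.2],
    [0,0,-1,0,0,0,0.2],
    [0,0,-1,0,0,0,0.2],
    [0,0,-1,0,0,0,0.2],
    [0,0,-1,0,0,0,0.2],
    [0,0,-1,0,0,0,0.2],
    [0,0,-1,0,0,0,0.2]
  ]
}}

```text
clock: 9.95
tcp_pos: [0.5142, -0.25, 0.2104]
orientation: [2.185, 2.256, 0.001]
contact_force: [0.4, -1.0, -0.4]
grip_width: 0.0509
gripper_force: 0.0
```

```bash
python3 - <<'E'
from h import *
b=grab_frame("top"); s=grab_frame("scene")
cv2.imwrite("pics/c3.png",cv2.resize(b[100:280,180:400],(660,540),interpolation=2))
for d in silhouettes("carton","top"): print(d["p"],rect(d["mask"],.168,"top"))
for d in silhouettes("step","top"): print(d["p"],rect(d["mask"],.088,"top"))
to((.592,-.215,.2),(.592,-.215,.105))
E
```

```text
0.97 [ 394.8 -268.6  101.    71.7   63.5]
0.76 [ 5.820e+02 -1.044e+02  1.220e+02  1.550e+02  5.000e-01]
0.63 [357.9 -59.6  69.3  96.6  20.3]
0.64 [ 586.5 -110.9  242.7  245.3    0.8]
0.21 [ 6.006e+02 -1.143e+02  1.325e+02  1.655e+02  5.000e-01]
t 10.15 tcp [ 0.5139 -0.25    0.2103] yaw 91.33 z [ 8.e-04 -0.e+00 -1.e+00] F [-0.5  0.2 -0.1] w 0.0513 q [ 0.65  0.36 -0.39  1.81  0.16  1.    0.23]
(0.592, -0.215, 0.2) tool shift [0.0332 0.0789 0.0104]
(0.592, -0.215, 0.105) tool shift [ 0.     -0.0001  0.095 ]
```

View pics/c3.png

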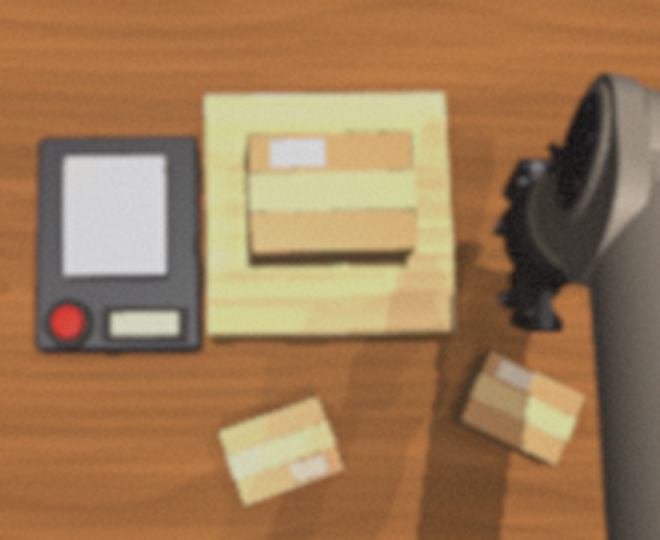

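The carton is now at about (0.587, -0.107) with a yaw near 0.5°, which puts it almost in line with the pan axis. Next I'll lower the fingers behind its -y face and push.

Emit:
{"method": "apply_moves", "body": {
  "moves": [
    [0,0,0,0.01,0.037,0,0.2],
    [0,0,0,0.02,0.037,0,0.2],
    [0,0,0,0,0,0.035,0.2],
    [0,0,0,0,0,0.035,0.2],
    [0,0,0,0,0,0.035,0.2],
    [0,0,0,0,0,0,0.2],
    [0,0,0,0.006,0,0,0.2],
    [0,0,0,0.006,0,0,0.2]
  ]
}}

```text
clock: 10.82
tcp_pos: [0.5873, -0.2063, 0.1071]
orientation: [2.193, 2.247, 0.002]
contact_force: [0.8, 1.0, 1.1]
grip_width: 0.0514
gripper_force: 0.0
```

Emit:
{"method": "apply_moves", "body": {
  "moves": [
    [0,0,0,0.006,0,0,0.2],
    [0,0,0,0.006,0,0,0.2],
    [0,0,0,0.006,0,0,0.2],
    [0,0,0,0.006,0,0,0.2],
    [0,0,0,0.006,0,0,0.2],
    [0,0,0,0.006,0,0,0.2],
    [0,0,0,0.006,0,0,0.2],
    [0,0,0,0.006,0,0,0.2]
  ]
}}

```text
clock: 11.48
tcp_pos: [0.585, -0.1582, 0.1057]
orientation: [2.192, 2.249, -0.0]
contact_force: [0.4, -4.6, 3.9]
grip_width: 0.0512
gripper_force: 0.0
```

Emit:
{"method": "apply_moves", "body": {
  "moves": [
    [0,0,0,0.007,0,0,0.2],
    [0,0,0,0.007,0,0,0.2],
    [0,0,0,0.007,0,0,0.2],
    [0,0,0,0.007,0,0,0.2],
    [0,0,0,0.007,0,0,0.2],
    [0,0,0,0.007,0,0,0.2],
    [0,0,0,0.007,0,0,0.2],
    [0,0,0,0.007,0,0,0.2]
  ]
}}

```text
clock: 12.15
tcp_pos: [0.5835, -0.1022, 0.1056]
orientation: [2.192, 2.249, -0.0]
contact_force: [0.1, -5.6, 4.5]
grip_width: 0.0511
gripper_force: 0.0
```

```bash
python3 - <<'E'
from h import *
b=grab_frame("top"); s=grab_frame("scene")
cv2.imwrite("pics/c4.png",np.hstack([cv2.resize(b[120:280,180:380],(400,320),interpolation=2),cv2.resize(s[120:270,150:330],(384,320),interpolation=2)]))
for d in silhouettes("carton","top"): print(d["p"],rect(d["mask"],.168,"top"))
to((.588,.0125,.105))
E
```

```text
0.97 [579.  -11.8 122.2 147.9   1. ]
0.74 [357.9 -59.3  70.9  94.1  20.4]
0.26 [498.2 427.  111.6  59.   69.5]
t 12.3 tcp [ 0.5832 -0.1005  0.1052] yaw 91.62 z [-4.0e-04  1.3e-03 -1.0e+00] F [-0.  -0.1  0.7] w 0.0512 q [ 0.36  0.52 -0.38  1.85  0.25  0.83 -0.12]
(0.588, 0.0125, 0.105) tool shift [0.1128 0.008  0.0003]
```

View pics/c4.png

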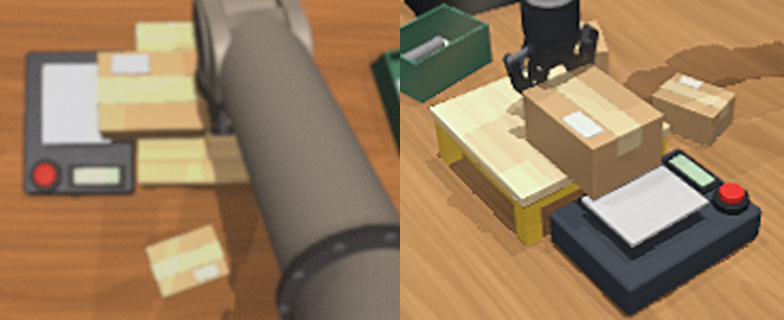

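The carton is sliding straight and is now bridging onto the pan, with its centre at about (0.584, -0.013). It has about 112 mm to go.

Emit:
{"method": "apply_moves", "body": {
  "moves": [
    [0,0,0,0.006,0.0002,0,0.2],
    [0,0,0,0.006,0.0002,0,0.2],
    [0,0,0,0.006,0.0002,0,0.2],
    [0,0,0,0.006,0.0002,0,0.2],
    [0,0,0,0.006,0.0002,0,0.2],
    [0,0,0,0.006,0.0002,0,0.2],
    [0,0,0,0.006,0.0002,0,0.2],
    [0,0,0,0.006,0.0002,0,0.2]
  ]
}}

```text
clock: 12.97
tcp_pos: [0.5843, -0.0559, 0.1061]
orientation: [2.193, 2.247, -0.001]
contact_force: [-0.7, -5.5, 5.9]
grip_width: 0.0513
gripper_force: 0.0
```

Emit:
{"method": "apply_moves", "body": {
  "moves": [
    [0,0,0,0.006,0.0002,0,0.2],
    [0,0,0,0.006,0.0002,0,0.2],
    [0,0,0,0.006,0.0002,0,0.2],
    [0,0,0,0.006,0.0002,0,0.2],
    [0,0,0,0.006,0.0002,0,0.2],
    [0,0,0,0.005,0.0002,0,0.2],
    [0,0,0,0.005,0.0002,0,0.2],
    [0,0,0,0.004,0.0002,0,0.2]
  ]
}}

```text
clock: 13.63
tcp_pos: [0.5837, -0.0093, 0.105]
orientation: [-2.191, -2.251, 0.0]
contact_force: [-0.2, -3.1, 2.3]
grip_width: 0.0513
gripper_force: 0.0
```

```bash
python3 - <<'E'
from h import *
b=grab_frame("top"); s=grab_frame("scene")
cv2.imwrite("pics/c5.png",np.hstack([cv2.resize(b[120:280,160:360],(400,320),interpolation=2),cv2.resize(s[120:270,150:330],(384,320),interpolation=2)]))
for d in silhouettes("carton","top"): print(d["p"],rect(d["mask"],.165,"top"))
to((.584,.0125,.105))
E
```

```text
0.96 [579.9  82.1 123.  151.3   1.9]
0.89 [ 394.2 -269.4  101.2   73.    63.4]
0.67 [350.6 -40.3  67.   54.5  18.6]
t 13.78 tcp [ 0.5838 -0.0087  0.1051] yaw 91.61 z [-5.0e-04  1.2e-03 -1.0e+00] F [ 0.9 -0.3 -0.3] w 0.0513 q [ 0.21  0.51 -0.4   1.86  0.26  0.82 -0.29]
(0.584, 0.0125, 0.105) tool shift [0.0212 0.0008 0.0001]
```

View pics/c5.png

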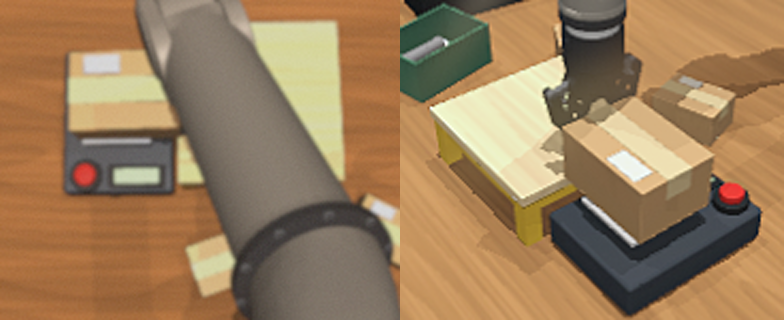

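Emit:
{"method": "apply_moves", "body": {
  "moves": [
    [0,0,0,0.004,0,0,0.2],
    [0,0,0,0.004,0,0,0.2],
    [0,0,0,0.004,0,0,0.2],
    [0,0,0,0.004,0,0,0.2],
    [0,0,0,0.003,0,0,0.2],
    [0,0,0,0.002,0,0,0.2],
    [0,0,0,0,0,0,0.2],
    [0,0,0,0,0,0,0.2]
  ]
}}

```text
clock: 14.45
tcp_pos: [0.5836, 0.0115, 0.1053]
orientation: [-2.191, -2.251, -0.001]
contact_force: [-0.9, 0.6, 0.6]
grip_width: 0.0511
gripper_force: 0.0
```

Emit:
{"method": "apply_moves", "body": {
  "moves": [
    [0,0,0,-0.01,0,0,0.2],
    [0,0,0,-0.02,0,0,0.2],
    [0,0,0,-0.035,0,0,0.2],
    [0,0,0,-0.035,0,0,0.2],
    [0,0,0,-0.03,0,-0.02,0.2],
    [0,0,0,-0.03,0,-0.02,0.2],
    [0,0,0,-0.03,0,-0.02,0.2],
    [0,0,0,-0.03,0,-0.02,0.2]
  ]
}}

```text
clock: 15.12
tcp_pos: [0.5889, -0.2114, 0.1863]
orientation: [-2.193, -2.25, -0.0]
contact_force: [0.7, -0.3, -0.2]
grip_width: 0.0513
gripper_force: 0.0
```

```bash
python3 - <<'E'
from h import *
b=grab_frame("top"); s=grab_frame("scene")
cv2.imwrite("pics/c6.png",np.hstack([cv2.resize(b[120:280,160:360],(400,320),interpolation=2),cv2.resize(s[120:270,150:330],(384,320),interpolation=2)]))
for d in silhouettes("carton","top"): print(d["p"],rect(d["mask"],.165,"top"))
for d in silhouettes("step","top"): print(d["p"],rect(d["mask"],.088,"top"))
for n,z in(("orange_can",.08),("white_can",.08),("green_bin",.075)): print(n,[rect(d["mask"],z,"scene") for d in silhouettes(n,"scene")])
st()
E
```

```text
0.95 [ 394.3 -269.2   99.2   70.7   63.5]
0.83 [5.787e+02 9.940e+01 1.225e+02 1.560e+02 4.000e-01]
0.62 [ 588.6 -111.7  245.8  241.1    1.1]
orange_can [array([504.4, 463.1, 192.4,  64.5,  15.7])]
white_can [array([618.9, 473.5, 150.3,  65.4,  23.4])]
green_bin [array([ 627. , -390.5,  222.7,  200.1,   17.3]), array([500.9, 462.2, 193.5,  63. ,  18.9])]
t 15.47 tcp [ 0.589  -0.2076  0.1845] yaw 91.63 z [-0.0013  0.0012 -1.    ] F [0.4 0.3 0.7] w 0.0511 q [ 0.52  0.47 -0.38  1.71  0.2   1.01  0.1 ]
```

View pics/c6.png

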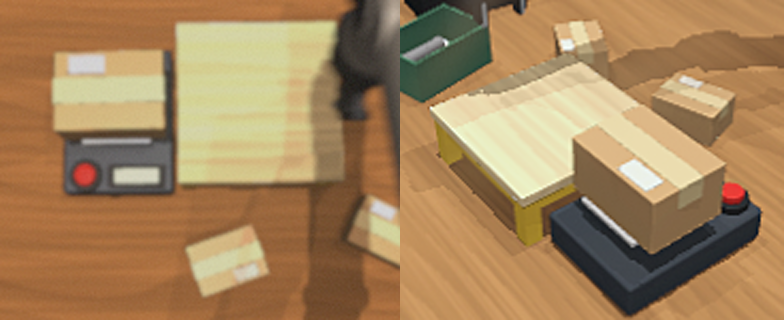

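The carton rests level on the pan at about (0.584, 0.098), clear of the step. The bottles and bin haven't moved, and the arm is clear. I'll hand it in.

```bash
python3 -c "
from bench import order
print(order.hand_in())"
```

```text
the job is handed in; nothing more can be done
None
```

I pressed the zero button fully down with the pan empty, slid the carton onto the pan within about 3 mm of its centre by camera measurement, and handed the job in; no verdict came back.

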